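# Find the touch-down travel of a bonder work-holder and set the marker to it

### The job

Find this chip work-holder's touch-down point: push its hand lever round from rest until the resistance clearly firms up, hold it there for a moment without forcing it any further (that would crack the chip), then let the lever go back to rest. The drag pointer under the clear window stays at how far the lever travelled: slide the marker along its rail until its nib stands straight in line with the pointer (within 4 mm) and let go. Leave everything else where it is.

Things in the scene. Friction and masses are not known exactly. Their poses are not given: they have to be found in the camera images.
- unit: the work-holder, fixed: white base plate 200 (x) x 330 (y) x 16 mm with a round dark ring and steel disc (diameter 116, top 87 above the table). Origin: on the table on the upright axis of lever and pointer, mid-plate. y runs along the plate from the lever's end (-y) to the marker's end (+y); x points away from the robot (yaw within 0.35 rad); z up
- lever_knob (a point): the lever's upright black grip post: diameter 18, from 50 to 106 mm above the table, this point on its centre line at 85. It stands 170 mm from the unit's axis, at the end of a flat aluminium arm (16 wide, top at 50) sticking out of the ring towards the unit's -y. At rest it is at (-58, -160) mm in the unit's frame; pushed, it swings towards the unit's +x
- lever (a joint): lever angle q, rad: 0 at rest, grip at (170 sin(q-0.35), -170 cos(q-0.35)) mm in the unit's frame. A weak spring returns it to 0: moving it takes 0.6 to 2 N at the grip. At an unseen angle, 0.28 to 0.60, the tool meets the chip: the force jumps by about 2 N, then rises about 1.6 N per mm of grip travel. 5 to 8 N at the grip is a firm touch; above 13 N the chip may crack
- dragpointer: thin black hand lying flat 24 mm above the table under a fixed clear window (top at 37 mm), over a scale with ticks each 5 mm. Origin: on the unit's axis, on the table; x axis along the hand, towards the unit's +y side; z up. With the lever at rest at the start it points directly away from the arm; the lever carries it along one for one and leaves it at the farthest angle
- pointer_tip (a point): the tip of the drag pointer, 120 mm from the unit's axis, 24 mm above the table
- marker_fin (a point): the marker's aluminium fin, to pinch or push along the rail: 14 mm thick (unit's x), 24 wide (unit's y), from 30 to 69 mm above the table; this point on its centre line at 55. It stands on a shoe 30 x 26 mm (22 to 30 high) that slides on a steel rail (top at 22) parallel to the unit's x axis at y = +140 mm
- marker_nib (a point): tip of the marker's thin black nib, 24 mm above the table, 19 mm from the fin's centre towards the unit's -y (so at y = +121 in the unit's frame). In line means: this point lies on the straight line from the unit's axis through the pointer's tip, carried on
- marker (a joint): position of the marker on its rail in m, along the unit's x axis, 0 where its fin is abreast of the unit's axis, from -0.08 to 0.105; it starts at 0.035 to 0.09 and stays where it is left (friction about 1.5 N)
- vial: bystander, sizes in mm: a small closed glass vial with a black cap, diameter 26, height 45, standing on the unit's base plate. Origin: centre of its underside
- spool: bystander, sizes in mm: a small brass wire spool, diameter 44, height 26, standing on the table on the robot's side of the unit. Origin: centre of its underside
- dietray: bystander, sizes in mm: a flat black chip tray 50 x 50 x 12 with nine pockets, on the table beyond the unit. Origin: centre of its underside
- tweezers: bystander, sizes in mm: steel tweezers lying flat, 120 long, 11 wide, 6 high. Origin: centre of its underside
- screwdriver: bystander, sizes in mm: a screwdriver lying flat, 150 long. Origin: centre of its underside
- puck: bystander, sizes in mm: a white mouse-shaped hand control, 110 x 65, 34 high, left of the unit. Origin: centre of its underside
Mind the look-alikes: they are no part of the job. Of the things shaped like the part that bears lever_knob, the aluminium one is meant.

How it is judged:
By the outcome, as a careful person would: the job done as asked, in the order asked, and still so for the second after the job is handed in, with the robot touching nothing.
It also fails if it takes over 61 s, if anything falls off the work surface, if the arm or the gripper's body presses on something with over 40 N, if the wrist force passes 120 N, or if a joint passes its speed limit or range.

### The arm

A 6-joint arm with a two-finger parallel gripper is mounted at the origin on the work surface. World frame = base frame: x ahead of the robot, y to its left, z up, the work surface at z = 0. Lengths are in mm, angles in degrees, forces in N, time in s.
With the tool pointing down it reaches from about 250 to 725 mm from the base axis. Payload 4 kg.
Tool frame: the origin (TCP) lies at the very end of the fingers, on their centre line; the grasp point (between the pads) lies 19 mm behind it; z points along the fingers, y is the line along which they close (so a half turn about z gives the same grasp; the last joint's range is limited). The gripper opens to 85 mm and grips with 20 to 120 N. Pads are 22 mm wide; open, the fingers measure 114 mm over their backs; the gripper's body (76 mm by 85 mm) begins 54 mm behind the grasp point. The pads swing forward as they close: fully open they stand 13 mm farther back than shut.
Start: joints at [75.459, 13.785, 0.286, 76.501, 0, 90], TCP at [125.54, 483.983, 231.306] pointing down, gripper open.
Joint ranges: [-155.79, 155.79], [-60.16, 107.12], [-62.33, 73.08], [-114, 123.19], [-81.49, 82.49], [-180, 180]. Speed limits (degrees/s): [159.86, 159.86, 180, 180, 180, 180].

### API

Orientations are given as [roll, pitch, yaw] about the fixed x, y, z axes, in that order (R = Rz(yaw) Ry(pitch) Rx(roll)).
In Python, from plant import sensors, viewer, workorder gives the robot as it stands.
- The arm moves only by the tool play_rows, never from a script. Its argument "rows" is a list of rows, each an object of numbers: "tx", "ty", "tz": the shift along the tool's x, y, z in mm; "rx", "ry", "rz": the turn, a rotation vector about the tool's x, y, z in degrees; "jaw": the opening, from 0 (shut) to 1 (fully open). A call has exactly 5 rows; each row is the pose to reach, as a shift and turn from the pose commanded when the call began, along the tool's axes at that moment; what a row does not reach only later rows make up. A row lasts 1/12 s, in which the tool goes at most 41.7 mm and 7.16 degrees, less where a joint would pass 70% of its speed; a pose out of reach is approached as far as the arm can. A call with a gripper value outside its range is refused whole. The fingers move at their own pace and stop on an object; "squeeze" is the grip in N (left out, the last holds). Time passes only in rows, so rows that repeat a pose let the fingers close, or fill a call up. It gives the time, the measured TCP pose, the force, the opening and the grip force at its end, in the units of the state.
- sensors.observe(): the state, without advancing time (a new reading comes with each control period).
- viewer.read_camera(name): name is "scene" or "top" or "wrist"; returns the picture (400x640x3 uint8, red, green, blue); there is no depth.
- viewer.camera_model(name): a dict with "fx", "fy", "cx", "cy" (pixels), "distortion" ([k1, k2, p1, p2, k3] as OpenCV has them; the pictures are not rectified), "cam_to_world" (4x4, takes a point from camera to world coordinates); the wrist camera has in their place "mount" (4x4, takes a point from camera to tool coordinates, whose origin is the TCP and whose axes are the flange's). Camera axes: x right, y up, looking along -z (the intrinsics and any distortion apply to the point x, -y, -z); pixel columns grow to the right and rows downward; lengths in mm; the calibration is good to about 2 mm. A picture is of the moment at which its call begins: read the wrist's pose just before it. camera_model takes no time and is no camera call.
- workorder.close_job(): hands the job in; it is judged then, once.
The state is a dict: "time": time; "joint_positions": joint angles; "joint_velocities": joint speeds; "joint_efforts": joint torques, N m; "ee_pos": TCP position; "eef_rot": TCP orientation; "ft_force": force on the tool from outside, world axes, zero at the start; "torque": the same for the moment, N m; "grip_width": finger opening in mm; "finger_force": force on a finger pad.
Only numpy, scipy, OpenCV 4.12 (cv2) and the standard library are available. Lean on these libraries where they do the work, as an engineer would, in place of code of your own. Each camera call takes 0.05 s, during which the arm holds its last target. There are 200 camera calls.

## Working session

There is one attempt and no reset: what is moved stays moved. The work goes in short steps, Python scripts to look and compute and a tool call to move; the robot and the scene stay as the last step left them, time stands still between calls to the robot, and variables do not carry over. Pictures are saved under pics/ and viewed, at most 10 in all, crops included, and the job is handed in when it is done.

Besides the shell and the picture viewer there is one more tool, called by a JSON object that holds its "name" and its "arguments", one argument or row to a line. play_rows: Moves the arm, as the interface text tells. Its arguments: {"type":"object","properties":{"rows":{"type":"array"},"squeeze":{"type":"number"}},"required":["rows"]}

```bash
mkdir -p pics; ls; python3 - <<'E'
from plant import sensors, viewer
import cv2
s=sensors.observe(); print({k:s[k] for k in('time','ee_pos','eef_rot','ft_force','grip_width')})
for n in('scene','top'):
    im=viewer.read_camera(n); cv2.imwrite(f'pics/{n}0.png',im[:,:,::-1])
    print(viewer.camera_model(n))
print(viewer.camera_model('wrist'))
E
```

```text
pics
{'time': 0.0, 'ee_pos': array([125.38999603, 483.36732672, 230.41982961]), 'eef_rot': array([-1.79881278e+02,  1.52061418e-03,  1.65456947e+02]), 'ft_force': array([-0.22551198,  0.16934159, -0.32971467]), 'grip_width': 85.51224697962783}
{'fx': 435.777798905427, 'fy': 435.777798905427, 'cx': 320.48586126695875, 'cy': 188.7111120130835, 'distortion': array([0.0193559, 0.       , 0.       , 0.       , 0.       ]), 'cam_to_world': array([[-1.79095406e-01, -5.64990276e-01,  8.05425865e-01,
         1.64724963e+03],
       [ 9.83826986e-01, -1.05386664e-01,  1.44838226e-01,
         1.75289418e+02],
       [ 3.04895572e-03,  8.18339562e-01,  5.74726948e-01,
         8.62586092e+02],
       [ 0.00000000e+00,  0.00000000e+00,  0.00000000e+00,
         1.00000000e+00]])}
{'fx': 370.6361267410527, 'fy': 370.6361267410527, 'cx': 310.941626706403, 'cy': 202.34070169722182, 'distortion': array([0.02432357, 0.        , 0.        , 0.        , 0.        ]), 'cam_to_world': array([[-2.13650651e-02,  9.85763093e-01, -1.66777270e-01,
         3.58125345e+02],
       [-9.99411633e-01, -2.55350172e-02, -2.28987018e-02,
        -2.32844964e+01],
       [-2.68313556e-02,  1.66189912e-01,  9.85728660e-01,
         9.91081652e+02],
       [ 0.00000000e+00,  0.00000000e+00,  0.00000000e+00,
         1.00000000e+00]])}
{'fx': 332.3426875505804, 'fy': 332.3426875505804, 'cx': 316.6857129160389, 'cy': 204.2300113937938, 'distortion': array([-0.01083778,  0.        ,  0.        ,  0.        ,  0.        ]), 'mount': array([[-1.07778012e-04,  9.49688929e-01,  3.13194711e-01,
         8.00794076e+01],
       [ 9.99999972e-01,  1.68722760e-04, -1.67487272e-04,
        -9.55525901e-01],
       [-2.11903884e-04,  3.13194684e-01, -9.49688920e-01,
        -1.41765530e+02],
       [ 0.00000000e+00,  0.00000000e+00,  0.00000000e+00,
         1.00000000e+00]])}
```

View pics/top0.png

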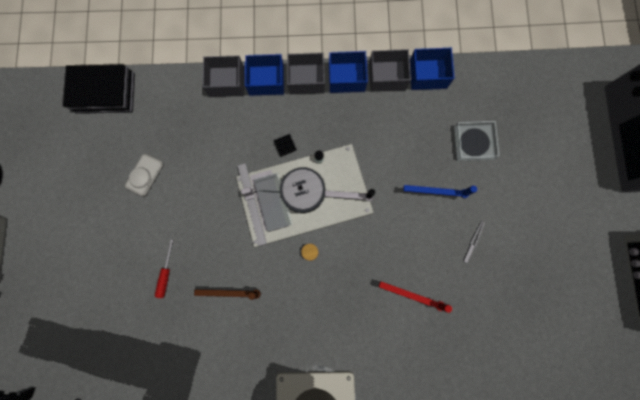

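View pics/scene0.png

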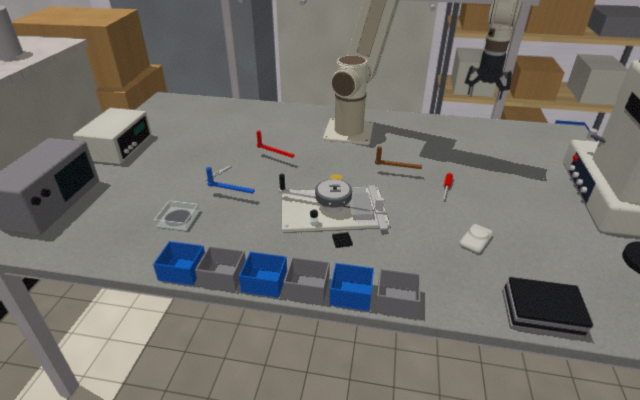

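Top view: the lever candidates are the aluminium one on the unit (grip at about 371,193), and loose blue (470,190), red (445,307) and brown (255,294) ones. The aluminium arm coming out of the ring on the white plate fits the description. I'll confirm it in an enlarged crop and measure the plate corners.

```bash
cat > h.py <<'E'
import numpy as np, cv2
from plant import sensors, viewer
from scipy.spatial.transform import Rotation as R
def cam(n,s=None):
    m=viewer.camera_model(n)
    if n=='wrist':
        T=np.eye(4); T[:3,:3]=R.from_euler('xyz',s['eef_rot'],degrees=True).as_matrix(); T[:3,3]=s['ee_pos']
        m['cam_to_world']=T@m['mount']
    m['K']=np.array([[m['fx'],0,m['cx']],[0,m['fy'],m['cy']],[0,0,1.]]); return m
def back(m,px,z):
    u=cv2.undistortPoints(np.array([[px]],float),m['K'],m['distortion'])[0,0]
    T=m['cam_to_world']; d=T[:3,:3]@[u[0],-u[1],-1]; o=T[:3,3]
    return o+d*(z-o[2])/d[2]
def proj(m,P):
    T=m['cam_to_world']; c=(np.atleast_2d(P)-T[:3,3])@T[:3,:3]*[1,-1,-1]
    return cv2.projectPoints(c,np.zeros(3),np.zeros(3),m['K'],m['distortion'])[0][:,0]
def unit(o,yaw,p):
    c,s=np.cos(yaw),np.sin(yaw); p=np.atleast_2d(p).astype(float)
    return np.c_[o[0]+c*p[:,0]-s*p[:,1],o[1]+s*p[:,0]+c*p[:,1],p[:,2]]
E
python3 - <<'E'
from h import *
im=cv2.imread('pics/top0.png')
cv2.imwrite('pics/crop1.png',cv2.resize(im[130:260,225:385],None,fx=5,fy=5,interpolation=cv2.INTER_CUBIC)[:600])
m=cam('top')
print(back(m,(302.5,189),87),back(m,(371,193),106))
for c in((237,180),(355,147),(372,212),(258,245)): print(c,back(m,c,16))
E
```

```text
[545.32820446  18.02719932  87.        ] [ 527.0320175 -148.5967331  106.       ]
(237, 180) [589.63391822 198.31829584  16.        ]
(355, 147) [ 672.96042733 -124.02471187   16.        ]
(372, 212) [ 493.02933049 -161.50316796   16.        ]
(258, 245) [413.12312621 140.82599046  16.        ]
```

View pics/crop1.png

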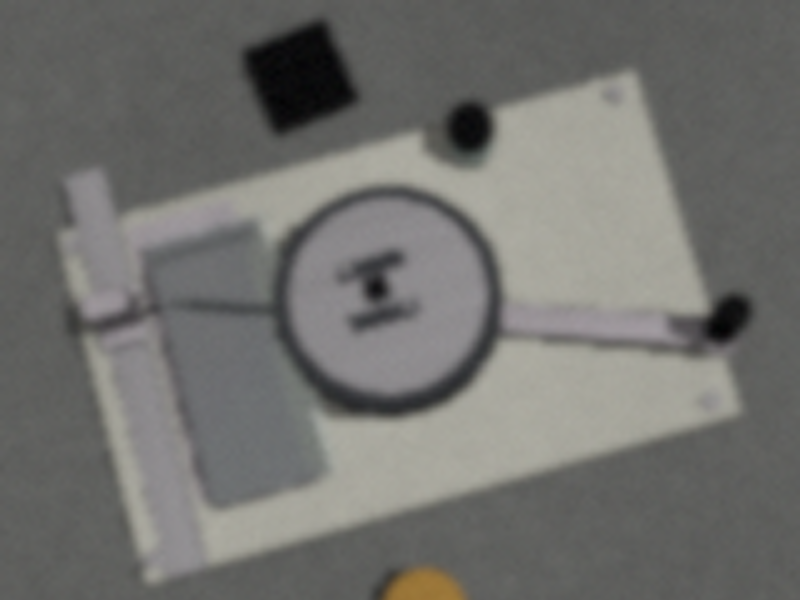

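The crop confirms it: the aluminium arm leaves the ring and carries the black grip (crop 735,310). The pointer runs left to (160,303), the marker fin is near (110,310), and the vial is the black cap at (468,128), clear of the sweep at the plate's far edge. Next I fit the unit's pose.

```bash
python3 - <<'E'
from h import *
from scipy.optimize import least_squares
m=cam('top')
px=np.array([(61,232),(638,70),(742,410),(147,582),(388,298),(738,307)])/5+[225,130]
P=[(100,165,16),(100,-165,16),(-100,-165,16),(-100,165,16),(0,0,87),(-58.3,-159.7,106)]
# note: crop centre shift of .4 px from resize
px-=.4
f=lambda v:(proj(m,unit(v[:2],v[2],P))-px).ravel()
r=least_squares(f,[545,18,.2],loss='soft_l1'); print(r.x,r.fun.reshape(-1,2).round(1))
o,y=r.x[:2],r.x[2]
for q in(0,.28,.6):
    print(q,unit(o,y,[(170*np.sin(q-.35),-170*np.cos(q-.35),85)]))
for c,z in(((468,128),45+16),((425,605),26)): print(back(m,np.array(c)/5+[224.6,129.6],z))
for c in((100,300),(110,310),(125,310)):
  w=back(m,np.array(c)/5+[224.6,129.6],69)[:2]-o; print('fin unit',w@[np.cos(y),np.sin(y)],w@[-np.sin(y),np.cos(y)])
E
```

```text
[5.46988761e+02 1.77025182e+01 2.56007234e-01] [[-1.3 -0.4]
 [-0.1 -0.9]
 [ 1.2  0.7]
 [-0.3  0.9]
 [ 0.4 -0.9]
 [-0.1  0.3]]
0 [[ 531.03350858 -151.54709005   85.        ]]
0.28 [[ 578.42796418 -149.36506247   85.        ]]
0.6 [[ 629.38584045 -130.9942247    85.        ]]
[639.220782  -23.1996095  61.       ]
[395.06538151   5.30432982  26.        ]
fin unit 41.99656731602218 142.86093232831988
fin unit 35.53239246936934 139.22642995013067
fin unit 33.39559557242487 131.8639166608214
```

{"name": "play_rows", "arguments": {
  "rows": [
    {"tx": -29,"ty": -27,"rz": 7,"jaw": 0.55},
    {"tx": -58,"ty": -54,"rz": 14,"jaw": 0.55},
    {"tx": -88,"ty": -81,"rz": 21,"jaw": 0.55},
    {"tx": -118,"ty": -108,"rz": 28,"jaw": 0.55},
    {"tx": -147,"ty": -136,"rz": 35,"jaw": 0.55}
  ],
  "squeeze": 20
}}

```text
invalid input at $.rows[0]: expected keys tx, ty, tz, rx, ry, rz, jaw
```

{"name": "play_rows", "arguments": {
  "rows": [
    {"tx": -40,"ty": -5,"rz": 5.2,"jaw": 0.55},
    {"tx": -79,"ty": -11,"rz": 10.4,"jaw": 0.55},
    {"tx": -119,"ty": -16,"rz": 15.6,"jaw": 0.55},
    {"tx": -158,"ty": -21,"rz": 20.8,"jaw": 0.55},
    {"tx": -198,"ty": -26,"rz": 25.8,"jaw": 0.55}
  ]
}}

```text
invalid input at $.rows[0]: expected keys tx, ty, tz, rx, ry, rz, jaw
```

{"name": "play_rows", "arguments": {
  "rows": [
    {"tx": -38,"ty": 12,"jaw": 0.55},
    {"tx": -76,"ty": 24,"jaw": 0.55},
    {"tx": -114,"ty": 36,"jaw": 0.55},
    {"tx": -152,"ty": 48,"jaw": 0.55},
    {"tx": -190,"ty": 62,"jaw": 0.55}
  ]
}}

```text
invalid input at $.rows[0]: expected keys tx, ty, tz, rx, ry, rz, jaw
```

All keys are required, so I'm resending with them filled in.

{"name": "play_rows", "arguments": {
  "rows": [
    {"tx": -29,"ty": -27,"tz": 0,"rx": 0,"ry": 0,"rz": 7,"jaw": 0.55},
    {"tx": -58,"ty": -54,"tz": 0,"rx": 0,"ry": 0,"rz": 14,"jaw": 0.55},
    {"tx": -88,"ty": -81,"tz": 0,"rx": 0,"ry": 0,"rz": 21,"jaw": 0.55},
    {"tx": -118,"ty": -108,"tz": 0,"rx": 0,"ry": 0,"rz": 28,"jaw": 0.55},
    {"tx": -147,"ty": -136,"tz": 0,"rx": 0,"ry": 0,"rz": 35,"jaw": 0.55}
  ],
  "squeeze": 20
}}

```text
time: 0.52
ee_pos: [234.1, 313.7, 230.9]
eef_rot: [-180.0, 0.0, 130.2]
ft_force: [0.7, 0.5, 1.1]
grip_width: 47.2
finger_force: 0.0
```

{"name": "play_rows", "arguments": {
  "rows": [
    {"tx": -40,"ty": -5,"tz": 0,"rx": 0,"ry": 0,"rz": 5.2,"jaw": 0.55},
    {"tx": -79,"ty": -11,"tz": 0,"rx": 0,"ry": 0,"rz": 10.4,"jaw": 0.55},
    {"tx": -119,"ty": -16,"tz": 0,"rx": 0,"ry": 0,"rz": 15.6,"jaw": 0.55},
    {"tx": -158,"ty": -21,"tz": 0,"rx": 0,"ry": 0,"rz": 20.8,"jaw": 0.55},
    {"tx": -198,"ty": -26,"tz": 0,"rx": 0,"ry": 0,"rz": 25.8,"jaw": 0.55}
  ]
}}

```text
time: 0.93
ee_pos: [342.7, 146.1, 231.2]
eef_rot: [180.0, -0.0, 104.4]
ft_force: [0.5, 0.8, 0.7]
grip_width: 47.1
finger_force: 0.0
```

{"name": "play_rows", "arguments": {
  "rows": [
    {"tx": -38,"ty": 12,"tz": 0,"rx": 0,"ry": 0,"rz": 0,"jaw": 0.55},
    {"tx": -76,"ty": 24,"tz": 0,"rx": 0,"ry": 0,"rz": 0,"jaw": 0.55},
    {"tx": -114,"ty": 36,"tz": 0,"rx": 0,"ry": 0,"rz": 0,"jaw": 0.55},
    {"tx": -152,"ty": 48,"tz": 0,"rx": 0,"ry": 0,"rz": 0,"jaw": 0.55},
    {"tx": -190,"ty": 62,"tz": 0,"rx": 0,"ry": 0,"rz": 0,"jaw": 0.55}
  ]
}}

```text
time: 1.35
ee_pos: [450.5, -22.3, 231.0]
eef_rot: [-180.0, -0.0, 104.6]
ft_force: [0.9, 0.4, 0.4]
grip_width: 47.1
finger_force: 0.0
```

{"name": "play_rows", "arguments": {
  "rows": [
    {"tx": -38,"ty": 11,"tz": 15,"rx": 0,"ry": 0,"rz": 0,"jaw": 0.55},
    {"tx": -75,"ty": 23,"tz": 30,"rx": 0,"ry": 0,"rz": 0,"jaw": 0.55},
    {"tx": -113,"ty": 34,"tz": 45,"rx": 0,"ry": 0,"rz": 0,"jaw": 0.55},
    {"tx": -150,"ty": 45,"tz": 60,"rx": 0,"ry": 0,"rz": 0,"jaw": 0.55},
    {"tx": -150,"ty": 45,"tz": 60,"rx": 0,"ry": 0,"rz": 0,"jaw": 0.55}
  ]
}}

```text
time: 1.77
ee_pos: [532.7, -159.0, 166.0]
eef_rot: [-179.7, -0.0, 104.3]
ft_force: [0.6, -0.0, -0.8]
grip_width: 46.9
finger_force: 0.0
```

```bash
python3 - <<'E'
from h import *
s=sensors.observe(); im=viewer.read_camera('wrist'); cv2.imwrite('pics/w1.png',im[:,:,::-1])
m=cam('wrist',s); o=[547,17.7];y=.256
print(s['ee_pos'],s['eef_rot'],proj(m,unit(o,y,[(-58.3,-159.7,106),(-58.3,-159.7,50),(0,0,87)])))
E
```

```text
[ 532.66332104 -158.98678042  166.0142171 ] [-1.79705161e+02 -4.17158550e-02  1.04327226e+02] [[317.83079394 212.11636087]
 [317.9227265  188.82034238]
 [421.97300217 -72.43470238]]
```

View pics/w1.png

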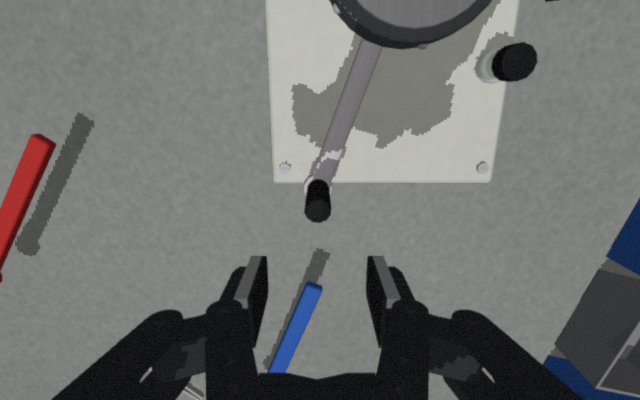

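Wrist view: the grip top is at (317,210) and its foot at (317,183), against predicted (318,212) and (318,189), so the pose is good. The grip is centred between the fingers. Descending to straddle it.

{"name": "play_rows", "arguments": {
  "rows": [
    {"tx": 1,"ty": 0,"tz": 25,"rx": 0,"ry": 0,"rz": 0,"jaw": 0.55},
    {"tx": 2,"ty": 0,"tz": 50,"rx": 0,"ry": 0,"rz": 0,"jaw": 0.55},
    {"tx": 2,"ty": 0,"tz": 75,"rx": 0,"ry": 0,"rz": 0,"jaw": 0.55},
    {"tx": 2,"ty": 0,"tz": 100,"rx": 0,"ry": 0,"rz": 0,"jaw": 0.55},
    {"tx": 2,"ty": 0,"tz": 105,"rx": 0,"ry": 0,"rz": 0,"jaw": 0.55}
  ]
}}

```text
time: 2.23
ee_pos: [527.8, -150.0, 62.7]
eef_rot: [-179.6, -0.2, 104.7]
ft_force: [-0.7, 0.3, 0.2]
grip_width: 47.1
finger_force: 0.0
```

{"name": "play_rows", "arguments": {
  "rows": [
    {"tx": 0,"ty": 2,"tz": 0,"rx": 0,"ry": 0,"rz": 0,"jaw": 0.55},
    {"tx": 0,"ty": 4,"tz": 0,"rx": 0,"ry": 0,"rz": 0,"jaw": 0.55},
    {"tx": 0,"ty": 6,"tz": 0,"rx": 0,"ry": 0,"rz": 0,"jaw": 0.55},
    {"tx": 0,"ty": 8,"tz": 0,"rx": 0,"ry": 0,"rz": 0,"jaw": 0.55},
    {"tx": 0,"ty": 10,"tz": 0,"rx": 0,"ry": 0,"rz": 0,"jaw": 0.55}
  ]
}}

```text
time: 2.65
ee_pos: [542.5, -149.6, 68.0]
eef_rot: [179.8, 0.1, 104.7]
ft_force: [0.0, 0.6, -0.6]
grip_width: 47.0
finger_force: 0.0
```

```bash
python3 - <<'E'
from h import *
for i in range(6):
    s=sensors.observe(); print(round(s['time'],2),s['ee_pos'].round(1),s['eef_rot'].round(1),s['ft_force'].round(2),s['joint_positions'].round(2)); im=viewer.read_camera('wrist')
E
```

```text
2.65 [ 542.5 -149.6   68. ] [1.798e+02 1.000e-01 1.047e+02] [ 0.03  0.6  -0.57] [-15.42  27.54  -5.24  57.04   0.    59.91]
2.7 [ 542.7 -149.5   67.7] [1.798e+02 1.000e-01 1.047e+02] [-0.   -0.12  0.5 ] [-1.541e+01  2.758e+01 -5.230e+00  5.702e+01  1.000e-02  5.991e+01]
2.75 [ 542.2 -149.6   67.4] [1.799e+02 1.000e-01 1.047e+02] [-0.56  1.06 -1.13] [-15.42  27.59  -5.27  57.01   0.    59.9 ]
2.8 [ 541.7 -149.6   67. ] [179.9   0.  104.7] [-0.07  0.89  0.35] [-15.43  27.6   -5.32  57.01  -0.    59.9 ]
2.85 [ 541.4 -149.6   66.8] [180.    0.  104.7] [ 0.56 -0.39  0.2 ] [-15.44  27.61  -5.35  57.01  -0.    59.9 ]
2.9 [ 541.2 -149.5   66.6] [180.    0.  104.7] [-0.73 -0.16  0.35] [-15.45  27.61  -5.37  57.    -0.    59.9 ]
```

{"name": "play_rows", "arguments": {
  "rows": [
    {"tx": -1,"ty": 5,"tz": 0,"rx": 0,"ry": 0,"rz": 0,"jaw": 0.55},
    {"tx": -2,"ty": 10,"tz": 0,"rx": 0,"ry": 0,"rz": 0,"jaw": 0.55},
    {"tx": -3,"ty": 15,"tz": 0,"rx": 0,"ry": 0,"rz": 0,"jaw": 0.55},
    {"tx": -4,"ty": 20,"tz": 0,"rx": 0,"ry": 0,"rz": 0,"jaw": 0.55},
    {"tx": -5,"ty": 24,"tz": 0,"rx": 0,"ry": 0,"rz": 0,"jaw": 0.55}
  ]
}}

```text
time: 3.37
ee_pos: [566.3, -148.4, 66.2]
eef_rot: [-180.0, 0.0, 104.7]
ft_force: [-0.7, -1.0, 0.5]
grip_width: 46.3
finger_force: 0.7
```

{"name": "play_rows", "arguments": {
  "rows": [
    {"tx": 0,"ty": 3,"tz": 0,"rx": 0,"ry": 0,"rz": 0,"jaw": 0.55},
    {"tx": 0,"ty": 6,"tz": 0,"rx": 0,"ry": 0,"rz": 0,"jaw": 0.55},
    {"tx": 0,"ty": 9,"tz": 0,"rx": 0,"ry": 0,"rz": 0,"jaw": 0.55},
    {"tx": 0,"ty": 12,"tz": 0,"rx": 0,"ry": 0,"rz": 0,"jaw": 0.55},
    {"tx": 0,"ty": 14,"tz": 0,"rx": 0,"ry": 0,"rz": 0,"jaw": 0.55}
  ]
}}

```text
time: 3.78
ee_pos: [579.5, -144.5, 66.3]
eef_rot: [180.0, -0.0, 104.7]
ft_force: [-0.7, -1.8, -0.6]
grip_width: 47.3
finger_force: 0.6
```

```bash
cat > f.py <<'E'
from h import *
import sys
n=int(sys.argv[1]) if len(sys.argv)>1 else 6
F=[];o=np.array([547,17.7]);y=.256;ux=np.array([np.cos(y),np.sin(y)]);uy=np.array([-ux[1],ux[0]])
for i in range(n):
    im=viewer.read_camera('wrist'); s=sensors.observe(); F.append(s['ft_force'])
F=np.array(F)[:,:2]; d=s['ee_pos'][:2]-o
print('t',round(s['time'],2),'unit',(d@ux).round(1),(d@uy).round(1),'z',s['ee_pos'][2].round(1),'rot',s['eef_rot'].round(1),'Fx',(F@ux).mean().round(2),'Fy',(F@uy).mean().round(2),'ff',s['finger_force'], 'w',s['grip_width'])
cv2.imwrite('pics/last.png',im[:,:,::-1])
E
python3 f.py
```

```text
t 4.08 unit -10.2 -165.0 z 66.3 rot [-180.    -0.   104.7] Fx -1.05 Fy -0.31 ff 0.4436188470572233 w 46.83732575314809
```

{"name": "play_rows", "arguments": {
  "rows": [
    {"tx": 0,"ty": 2,"tz": 0,"rx": 0,"ry": 0,"rz": 0,"jaw": 0.55},
    {"tx": 0,"ty": 4,"tz": 0,"rx": 0,"ry": 0,"rz": 0,"jaw": 0.55},
    {"tx": 0,"ty": 6,"tz": 0,"rx": 0,"ry": 0,"rz": 0,"jaw": 0.55},
    {"tx": 0,"ty": 8,"tz": 0,"rx": 0,"ry": 0,"rz": 0,"jaw": 0.55},
    {"tx": 0,"ty": 8,"tz": 0,"rx": 0,"ry": 0,"rz": 0,"jaw": 0.55}
  ]
}}

```text
time: 4.5
ee_pos: [587.5, -142.6, 66.4]
eef_rot: [180.0, 0.0, 104.7]
ft_force: [-0.2, -1.0, -0.3]
grip_width: 47.1
finger_force: 0.5
```

{"name": "play_rows", "arguments": {
  "rows": [
    {"tx": 0,"ty": 1,"tz": 0,"rx": 0,"ry": 0,"rz": 0,"jaw": 0.55},
    {"tx": 0,"ty": 2,"tz": 0,"rx": 0,"ry": 0,"rz": 0,"jaw": 0.55},
    {"tx": 0,"ty": 3,"tz": 0,"rx": 0,"ry": 0,"rz": 0,"jaw": 0.55},
    {"tx": 0,"ty": 3,"tz": 0,"rx": 0,"ry": 0,"rz": 0,"jaw": 0.55},
    {"tx": 0,"ty": 3,"tz": 0,"rx": 0,"ry": 0,"rz": 0,"jaw": 0.55}
  ]
}}

```text
time: 4.92
ee_pos: [589.8, -141.9, 66.3]
eef_rot: [180.0, -0.0, 104.7]
ft_force: [0.2, -0.6, 0.8]
grip_width: 47.1
finger_force: 0.5
```

{"name": "play_rows", "arguments": {
  "rows": [
    {"tx": 0,"ty": 1,"tz": 0,"rx": 0,"ry": 0,"rz": 0,"jaw": 0.55},
    {"tx": 0,"ty": 2,"tz": 0,"rx": 0,"ry": 0,"rz": 0,"jaw": 0.55},
    {"tx": 0,"ty": 3,"tz": 0,"rx": 0,"ry": 0,"rz": 0,"jaw": 0.55},
    {"tx": 0,"ty": 3.5,"tz": 0,"rx": 0,"ry": 0,"rz": 0,"jaw": 0.55},
    {"tx": 0,"ty": 3.5,"tz": 0,"rx": 0,"ry": 0,"rz": 0,"jaw": 0.55}
  ]
}}

```text
time: 5.33
ee_pos: [593.4, -141.0, 66.3]
eef_rot: [180.0, 0.0, 104.7]
ft_force: [-1.4, -1.6, 1.2]
grip_width: 46.7
finger_force: 0.6
```

{"name": "play_rows", "arguments": {
  "rows": [
    {"tx": 0,"ty": 1,"tz": 0,"rx": 0,"ry": 0,"rz": 0,"jaw": 0.55},
    {"tx": 0,"ty": 2,"tz": 0,"rx": 0,"ry": 0,"rz": 0,"jaw": 0.55},
    {"tx": 0,"ty": 3,"tz": 0,"rx": 0,"ry": 0,"rz": 0,"jaw": 0.55},
    {"tx": 0,"ty": 3.5,"tz": 0,"rx": 0,"ry": 0,"rz": 0,"jaw": 0.55},
    {"tx": 0,"ty": 3.5,"tz": 0,"rx": 0,"ry": 0,"rz": 0,"jaw": 0.55}
  ]
}}

```text
time: 5.75
ee_pos: [596.8, -140.1, 66.3]
eef_rot: [180.0, 0.0, 104.7]
ft_force: [-1.1, -1.6, 0.4]
grip_width: 47.2
finger_force: 0.6
```

{"name": "play_rows", "arguments": {
  "rows": [
    {"tx": 0,"ty": 1,"tz": 0,"rx": 0,"ry": 0,"rz": 0,"jaw": 0.55},
    {"tx": 0,"ty": 2,"tz": 0,"rx": 0,"ry": 0,"rz": 0,"jaw": 0.55},
    {"tx": 0,"ty": 3,"tz": 0,"rx": 0,"ry": 0,"rz": 0,"jaw": 0.55},
    {"tx": 0,"ty": 3.5,"tz": 0,"rx": 0,"ry": 0,"rz": 0,"jaw": 0.55},
    {"tx": 0,"ty": 3.5,"tz": 0,"rx": 0,"ry": 0,"rz": 0,"jaw": 0.55}
  ]
}}

```text
time: 6.17
ee_pos: [600.1, -139.2, 66.3]
eef_rot: [180.0, 0.0, 104.7]
ft_force: [-1.6, -1.1, -0.4]
grip_width: 47.1
finger_force: 0.6
```

{"name": "play_rows", "arguments": {
  "rows": [
    {"tx": 0,"ty": 1,"tz": 0,"rx": 0,"ry": 0,"rz": 0,"jaw": 0.55},
    {"tx": 0,"ty": 2,"tz": 0,"rx": 0,"ry": 0,"rz": 0,"jaw": 0.55},
    {"tx": 0,"ty": 3,"tz": 0,"rx": 0,"ry": 0,"rz": 0,"jaw": 0.55},
    {"tx": 0,"ty": 3.5,"tz": 0,"rx": 0,"ry": 0,"rz": 0,"jaw": 0.55},
    {"tx": 0,"ty": 3.5,"tz": 0,"rx": 0,"ry": 0,"rz": 0,"jaw": 0.55}
  ]
}}

```text
time: 6.58
ee_pos: [603.5, -138.3, 66.3]
eef_rot: [180.0, 0.0, 104.7]
ft_force: [-0.6, -1.0, 0.8]
grip_width: 47.1
finger_force: 0.6
```

{"name": "play_rows", "arguments": {
  "rows": [
    {"tx": 0,"ty": 1,"tz": 0,"rx": 0,"ry": 0,"rz": 0,"jaw": 0.55},
    {"tx": 0,"ty": 2,"tz": 0,"rx": 0,"ry": 0,"rz": 0,"jaw": 0.55},
    {"tx": 0,"ty": 3,"tz": 0,"rx": 0,"ry": 0,"rz": 0,"jaw": 0.55},
    {"tx": 0,"ty": 3.5,"tz": 0,"rx": 0,"ry": 0,"rz": 0,"jaw": 0.55},
    {"tx": 0,"ty": 3.5,"tz": 0,"rx": 0,"ry": 0,"rz": 0,"jaw": 0.55}
  ]
}}

```text
time: 7.0
ee_pos: [606.2, -137.7, 66.3]
eef_rot: [-179.9, 0.0, 104.6]
ft_force: [-2.5, -2.3, 1.4]
grip_width: 46.9
finger_force: 1.7
```

```bash
python3 f.py 8
```

```text
t 7.4 unit 18.2 -165.3 z 66.3 rot [-180.     0.   104.7] Fx -3.39 Fy -1.28 ff 1.926124021410942 w 47.22738346139787
```

{"name": "play_rows", "arguments": {
  "rows": [
    {"tx": 0,"ty": 0.5,"tz": 0,"rx": 0,"ry": 0,"rz": 0,"jaw": 0.55},
    {"tx": 0,"ty": 1,"tz": 0,"rx": 0,"ry": 0,"rz": 0,"jaw": 0.55},
    {"tx": 0,"ty": 1.5,"tz": 0,"rx": 0,"ry": 0,"rz": 0,"jaw": 0.55},
    {"tx": 0,"ty": 1.5,"tz": 0,"rx": 0,"ry": 0,"rz": 0,"jaw": 0.55},
    {"tx": 0,"ty": 1.5,"tz": 0,"rx": 0,"ry": 0,"rz": 0,"jaw": 0.55}
  ]
}}

```text
time: 7.82
ee_pos: [607.6, -137.4, 66.2]
eef_rot: [-179.9, 0.0, 104.6]
ft_force: [-5.1, -3.1, 1.7]
grip_width: 47.1
finger_force: 2.7
```

```bash
python3 f.py 10
```

```text
t 8.32 unit 19.3 -165.4 z 66.2 rot [-179.9    0.   104.6] Fx -5.67 Fy -1.21 ff 2.700211778283119 w 46.923943332803915
```

{"name": "play_rows", "arguments": {
  "rows": [
    {"tx": 0,"ty": 0.3,"tz": 0,"rx": 0,"ry": 0,"rz": 0,"jaw": 0.55},
    {"tx": 0,"ty": 0.5,"tz": 0,"rx": 0,"ry": 0,"rz": 0,"jaw": 0.55},
    {"tx": 0,"ty": 0.5,"tz": 0,"rx": 0,"ry": 0,"rz": 0,"jaw": 0.55},
    {"tx": 0,"ty": 0.5,"tz": 0,"rx": 0,"ry": 0,"rz": 0,"jaw": 0.55},
    {"tx": 0,"ty": 0.5,"tz": 0,"rx": 0,"ry": 0,"rz": 0,"jaw": 0.55}
  ]
}}

```text
time: 8.73
ee_pos: [607.9, -137.3, 66.2]
eef_rot: [-179.9, 0.0, 104.6]
ft_force: [-5.2, -2.3, 1.9]
grip_width: 46.8
finger_force: 2.9
```

```bash
python3 f.py 10
```

```text
t 9.23 unit 19.6 -165.3 z 66.2 rot [-179.9    0.   104.6] Fx -5.78 Fy -1.6 ff 2.917424663901329 w 46.94709862610958
```

Firm touch held at about 6 N. Now I let the lever back slowly to rest, then lift off.

{"name": "play_rows", "arguments": {
  "rows": [
    {"tx": 0,"ty": -4,"tz": 0,"rx": 0,"ry": 0,"rz": 0,"jaw": 0.55},
    {"tx": 0,"ty": -10,"tz": 0,"rx": 0,"ry": 0,"rz": 0,"jaw": 0.55},
    {"tx": 0,"ty": -16,"tz": 0,"rx": 0,"ry": 0,"rz": 0,"jaw": 0.55},
    {"tx": 0,"ty": -22,"tz": 0,"rx": 0,"ry": 0,"rz": 0,"jaw": 0.55},
    {"tx": 0,"ty": -28,"tz": 0,"rx": 0,"ry": 0,"rz": 0,"jaw": 0.55}
  ]
}}

```text
time: 9.65
ee_pos: [581.3, -143.8, 66.4]
eef_rot: [180.0, -0.0, 104.7]
ft_force: [-1.1, 0.9, 0.4]
grip_width: 47.2
finger_force: 0.3
```

{"name": "play_rows", "arguments": {
  "rows": [
    {"tx": 0,"ty": -6,"tz": 0,"rx": 0,"ry": 0,"rz": 0,"jaw": 0.55},
    {"tx": 0,"ty": -12,"tz": 0,"rx": 0,"ry": 0,"rz": 0,"jaw": 0.55},
    {"tx": 1,"ty": -18,"tz": 0,"rx": 0,"ry": 0,"rz": 0,"jaw": 0.55},
    {"tx": 2,"ty": -24,"tz": 0,"rx": 0,"ry": 0,"rz": 0,"jaw": 0.55},
    {"tx": 3,"ty": -30,"tz": 0,"rx": 0,"ry": 0,"rz": 0,"jaw": 0.55}
  ]
}}

```text
time: 10.07
ee_pos: [551.3, -148.9, 66.4]
eef_rot: [180.0, 0.0, 104.7]
ft_force: [-0.6, 0.2, 0.3]
grip_width: 47.0
finger_force: 0.2
```

{"name": "play_rows", "arguments": {
  "rows": [
    {"tx": 0,"ty": -4,"tz": 0,"rx": 0,"ry": 0,"rz": 0,"jaw": 0.55},
    {"tx": 0,"ty": -8,"tz": 0,"rx": 0,"ry": 0,"rz": 0,"jaw": 0.55},
    {"tx": 0,"ty": -12,"tz": 0,"rx": 0,"ry": 0,"rz": 0,"jaw": 0.55},
    {"tx": 0,"ty": -16,"tz": 0,"rx": 0,"ry": 0,"rz": 0,"jaw": 0.55},
    {"tx": 0,"ty": -18,"tz": 0,"rx": 0,"ry": 0,"rz": 0,"jaw": 0.55}
  ]
}}

```text
time: 10.48
ee_pos: [534.0, -153.5, 66.4]
eef_rot: [180.0, 0.0, 104.6]
ft_force: [-0.1, -0.3, 0.3]
grip_width: 47.3
finger_force: 0.0
```

```bash
python3 f.py 6
```

```text
t 10.78 unit -55.3 -162.3 z 66.3 rot [180.    0.  104.7] Fx -0.23 Fy -0.04 ff 0.0 w 46.81865658712096
```

View pics/last.png

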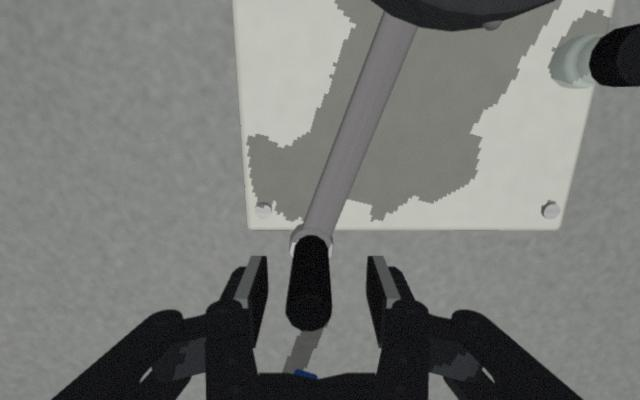

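The lever is back at rest with the grip (310,280) free between the pads. Lifting and moving to a view above the marker.

{"name": "play_rows", "arguments": {
  "rows": [
    {"tx": 0,"ty": 0,"tz": -20,"rx": 0,"ry": 0,"rz": 0,"jaw": 0.55},
    {"tx": 0,"ty": 0,"tz": -50,"rx": 0,"ry": 0,"rz": 0,"jaw": 0.55},
    {"tx": 0,"ty": 0,"tz": -80,"rx": 0,"ry": 0,"rz": 0,"jaw": 0.55},
    {"tx": 0,"ty": 0,"tz": -110,"rx": 0,"ry": 0,"rz": 0,"jaw": 0.55},
    {"tx": 0,"ty": 0,"tz": -120,"rx": 0,"ry": 0,"rz": 0,"jaw": 0.55}
  ]
}}

```text
time: 11.2
ee_pos: [536.9, -153.9, 191.3]
eef_rot: [179.6, 0.2, 104.7]
ft_force: [1.7, -0.4, 0.7]
grip_width: 46.8
finger_force: 0.0
```

{"name": "play_rows", "arguments": {
  "rows": [
    {"tx": 25,"ty": 6,"tz": 0,"rx": 0,"ry": 0,"rz": 0,"jaw": 0.55},
    {"tx": 60,"ty": 14,"tz": 0,"rx": 0,"ry": 0,"rz": 0,"jaw": 0.55},
    {"tx": 95,"ty": 22,"tz": 0,"rx": 0,"ry": 0,"rz": 0,"jaw": 0.55},
    {"tx": 130,"ty": 31,"tz": 0,"rx": 0,"ry": 0,"rz": 0,"jaw": 0.55},
    {"tx": 165,"ty": 40,"tz": 0,"rx": 0,"ry": 0,"rz": 0,"jaw": 0.55}
  ]
}}

```text
time: 11.62
ee_pos: [531.0, 17.9, 185.9]
eef_rot: [-180.0, -0.0, 104.6]
ft_force: [0.3, 0.0, -0.1]
grip_width: 47.0
finger_force: 0.0
```

{"name": "play_rows", "arguments": {
  "rows": [
    {"tx": 35,"ty": 8,"tz": 0,"rx": 0,"ry": 0,"rz": 0,"jaw": 0.5},
    {"tx": 70,"ty": 16,"tz": 0,"rx": 0,"ry": 0,"rz": 0,"jaw": 0.5},
    {"tx": 100,"ty": 24,"tz": 0,"rx": 0,"ry": 0,"rz": 0,"jaw": 0.5},
    {"tx": 120,"ty": 30,"tz": 0,"rx": 0,"ry": 0,"rz": 0,"jaw": 0.5},
    {"tx": 127,"ty": 30,"tz": 0,"rx": 0,"ry": 0,"rz": 0,"jaw": 0.5}
  ]
}}

```text
time: 12.03
ee_pos: [528.1, 150.3, 185.7]
eef_rot: [180.0, -0.1, 104.9]
ft_force: [0.1, 0.4, -0.4]
grip_width: 42.6
finger_force: 0.0
```

```bash
python3 f.py 8; python3 - <<'E'
from h import *
s=sensors.observe(); m=cam('wrist',s); o=[547,17.7];y=.256
print(s['ee_pos'].round(1),proj(m,unit(o,y,[(0,0,87),(-100,165,16),(100,165,16),(-3.6,120,24),(38,121,24),(38,140,69)])).round(1))
E
```

```text
t 12.43 unit 14.3 128.4 z 186.3 rot [-180.     0.   104.5] Fx 0.19 Fy -0.14 ff 0.0 w 42.430572255904465
[528.3 145.6 186.3] [[301.1 341.8]
 [194.3 143.5]
 [408.5 142.9]
 [298.  191.9]
 [341.7 190.8]
 [346.3 183.4]]
```

View pics/last.png

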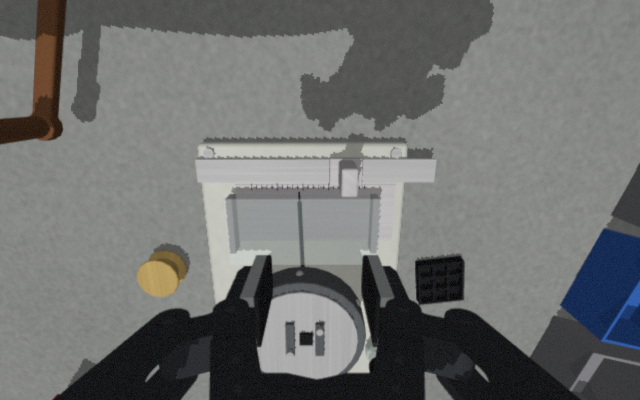

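```bash
python3 - <<'E'
import cv2
im=cv2.imread('pics/last.png'); cv2.imwrite('pics/w2.png',im)
cv2.imwrite('pics/crop2.png',cv2.resize(im[140:275,275:375],None,fx=4.4,fy=4.4,interpolation=cv2.INTER_CUBIC))
E
```

```text
(no output)
```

View pics/crop2.png

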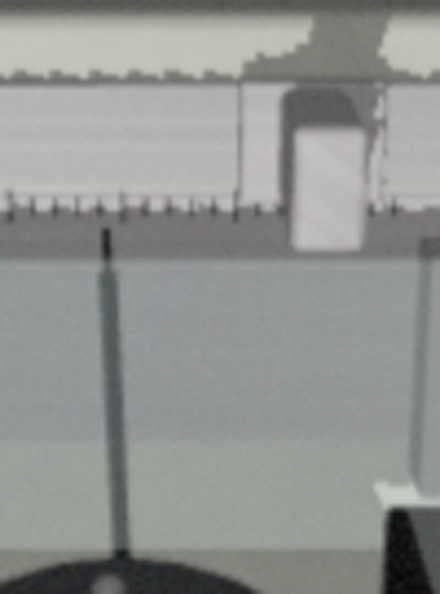

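Pointer: tip at image (299.1,192.3), its root at the ring (302.5,265.5). Fin top centre (349.8,182.7). Shoe edges at columns 329.5 and 362.7.

```bash
python3 - <<'E'
from h import *
s=sensors.observe(); m=cam('wrist',s); o=np.array([547,17.7]);y=.256
ux=np.array([np.cos(y),np.sin(y)]);uy=np.array([-ux[1],ux[0]])
for n,p,z in(('tip',(299,192.2),24),('root',(302.4,265.4),24),('fin',(349.7,182.7),69),('shoeL',(329.5,175),30),('shoeR',(362.7,175),30),('disc',(306,338),87)):
    d=back(m,p,z)[:2]-o; print(n,(d@ux).round(1),(d@uy).round(1))
E
```

```text
tip -2.7 119.7
root -0.7 41.6
fin 40.7 140.6
shoeL 26.0 137.8
shoeR 56.5 137.7
disc 4.4 4.1
```

{"name": "play_rows", "arguments": {
  "rows": [
    {"tx": 4,"ty": 8,"tz": 15,"rx": 0,"ry": 0,"rz": 0,"jaw": 0.5},
    {"tx": 8,"ty": 18,"tz": 35,"rx": 0,"ry": 0,"rz": 0,"jaw": 0.5},
    {"tx": 11.5,"ty": 26.5,"tz": 60,"rx": 0,"ry": 0,"rz": 0,"jaw": 0.5},
    {"tx": 11.5,"ty": 26.5,"tz": 85,"rx": 0,"ry": 0,"rz": 0,"jaw": 0.5},
    {"tx": 11.5,"ty": 26.5,"tz": 95,"rx": 0,"ry": 0,"rz": 0,"jaw": 0.5}
  ]
}}

```text
time: 12.85
ee_pos: [549.3, 163.3, 87.8]
eef_rot: [-179.7, 0.0, 104.6]
ft_force: [-1.9, 0.1, -0.8]
grip_width: 42.6
finger_force: 0.0
```

```bash
python3 f.py 8
```

```text
t 13.25 unit 42.2 141.1 z 93.2 rot [179.8  -0.  104.6] Fx -0.01 Fy -0.63 ff 0.0 w 42.24309541904238
```

{"name": "play_rows", "arguments": {
  "rows": [
    {"tx": -1,"ty": -1.2,"tz": 10,"rx": 0,"ry": 0,"rz": 0,"jaw": 0.5},
    {"tx": -1,"ty": -1.2,"tz": 22,"rx": 0,"ry": 0,"rz": 0,"jaw": 0.5},
    {"tx": -1,"ty": -1.2,"tz": 34,"rx": 0,"ry": 0,"rz": 0,"jaw": 0.5},
    {"tx": -1,"ty": -1.2,"tz": 44,"rx": 0,"ry": 0,"rz": 0,"jaw": 0.5},
    {"tx": -1,"ty": -1.2,"tz": 51,"rx": 0,"ry": 0,"rz": 0,"jaw": 0.5}
  ]
}}

```text
time: 13.67
ee_pos: [549.3, 163.2, 39.0]
eef_rot: [-179.9, 0.0, 104.7]
ft_force: [-0.8, 0.2, -1.0]
grip_width: 42.9
finger_force: 0.0
```

```bash
python3 f.py 6
```

```text
t 13.97 unit 40.5 140.3 z 41.0 rot [179.9  -0.  104.7] Fx -0.13 Fy -0.02 ff 0.0 w 42.51585365329865
```

{"name": "play_rows", "arguments": {
  "rows": [
    {"tx": 0,"ty": 0,"tz": 0,"rx": 0,"ry": 0,"rz": 0,"jaw": 0.4},
    {"tx": 0,"ty": 0,"tz": 0,"rx": 0,"ry": 0,"rz": 0,"jaw": 0.3},
    {"tx": 0,"ty": 0,"tz": 0,"rx": 0,"ry": 0,"rz": 0,"jaw": 0.22},
    {"tx": 0,"ty": 0,"tz": 0,"rx": 0,"ry": 0,"rz": 0,"jaw": 0.15},
    {"tx": 0,"ty": 0,"tz": 0,"rx": 0,"ry": 0,"rz": 0,"jaw": 0.1}
  ],
  "squeeze": 20
}}

```text
time: 14.38
ee_pos: [550.3, 163.5, 40.7]
eef_rot: [180.0, -0.0, 104.7]
ft_force: [-0.5, -0.6, 1.4]
grip_width: 13.9
finger_force: 20.3
```

{"name": "play_rows", "arguments": {
  "rows": [
    {"tx": 0,"ty": 0,"tz": 0,"rx": 0,"ry": 0,"rz": 0,"jaw": 0.1},
    {"tx": 0,"ty": 0,"tz": 0,"rx": 0,"ry": 0,"rz": 0,"jaw": 0.1},
    {"tx": 0,"ty": 0,"tz": 0,"rx": 0,"ry": 0,"rz": 0,"jaw": 0.1},
    {"tx": 0,"ty": 0,"tz": 0,"rx": 0,"ry": 0,"rz": 0,"jaw": 0.1},
    {"tx": 0,"ty": 0,"tz": 0,"rx": 0,"ry": 0,"rz": 0,"jaw": 0.1}
  ]
}}

```text
time: 14.8
ee_pos: [550.3, 163.6, 40.7]
eef_rot: [180.0, -0.0, 104.7]
ft_force: [-0.2, -0.5, 3.9]
grip_width: 13.4
finger_force: 20.7
```

```bash
python3 f.py 4
```

```text
t 15.0 unit 40.2 140.3 z 40.7 rot [180.   -0.  104.7] Fx 0.18 Fy 0.19 ff 20.784337520599365 w 13.933702140411176
```

{"name": "play_rows", "arguments": {
  "rows": [
    {"tx": 0,"ty": -3,"tz": 0,"rx": 0,"ry": 0,"rz": 0,"jaw": 0.1},
    {"tx": 0,"ty": -8,"tz": 0,"rx": 0,"ry": 0,"rz": 0,"jaw": 0.1},
    {"tx": 0,"ty": -13,"tz": 0,"rx": 0,"ry": 0,"rz": 0,"jaw": 0.1},
    {"tx": 0,"ty": -18,"tz": 0,"rx": 0,"ry": 0,"rz": 0,"jaw": 0.1},
    {"tx": 0,"ty": -23,"tz": 0,"rx": 0,"ry": 0,"rz": 0,"jaw": 0.1}
  ]
}}

```text
time: 15.42
ee_pos: [527.8, 157.7, 40.7]
eef_rot: [179.9, -0.0, 104.7]
ft_force: [1.2, 0.1, 5.6]
grip_width: 13.6
finger_force: 20.9
```

{"name": "play_rows", "arguments": {
  "rows": [
    {"tx": 0,"ty": -5,"tz": 0,"rx": 0,"ry": 0,"rz": 0,"jaw": 0.1},
    {"tx": 0,"ty": -10,"tz": 0,"rx": 0,"ry": 0,"rz": 0,"jaw": 0.1},
    {"tx": 0,"ty": -15,"tz": 0,"rx": 0,"ry": 0,"rz": 0,"jaw": 0.1},
    {"tx": 0,"ty": -19,"tz": 0,"rx": 0,"ry": 0,"rz": 0,"jaw": 0.1},
    {"tx": 0,"ty": -20.5,"tz": 0,"rx": 0,"ry": 0,"rz": 0,"jaw": 0.1}
  ]
}}

```text
time: 15.83
ee_pos: [507.4, 152.4, 40.7]
eef_rot: [180.0, -0.0, 104.7]
ft_force: [2.2, 1.0, 4.7]
grip_width: 13.6
finger_force: 20.8
```

```bash
python3 f.py 6
```

```text
t 16.13 unit -4.3 140.3 z 40.7 rot [-180.    -0.   104.7] Fx -0.23 Fy -0.04 ff 21.119348108768463 w 13.7349138753965
```

{"name": "play_rows", "arguments": {
  "rows": [
    {"tx": 0,"ty": 0.4,"tz": 0,"rx": 0,"ry": 0,"rz": 0,"jaw": 0.1},
    {"tx": 0,"ty": 0.8,"tz": 0,"rx": 0,"ry": 0,"rz": 0,"jaw": 0.1},
    {"tx": 0,"ty": 0.8,"tz": 0,"rx": 0,"ry": 0,"rz": 0,"jaw": 0.1},
    {"tx": 0,"ty": 0.8,"tz": 0,"rx": 0,"ry": 0,"rz": 0,"jaw": 0.1},
    {"tx": 0,"ty": 0.8,"tz": 0,"rx": 0,"ry": 0,"rz": 0,"jaw": 0.1}
  ]
}}

```text
time: 16.55
ee_pos: [507.7, 152.5, 40.7]
eef_rot: [-179.9, -0.0, 104.7]
ft_force: [-0.8, -0.1, 7.5]
grip_width: 13.9
finger_force: 21.3
```

{"name": "play_rows", "arguments": {
  "rows": [
    {"tx": 0,"ty": 0,"tz": 0,"rx": 0,"ry": 0,"rz": 0,"jaw": 0.2},
    {"tx": 0,"ty": 0,"tz": 0,"rx": 0,"ry": 0,"rz": 0,"jaw": 0.3},
    {"tx": 0,"ty": 0,"tz": 0,"rx": 0,"ry": 0,"rz": 0,"jaw": 0.4},
    {"tx": 0,"ty": 0,"tz": 0,"rx": 0,"ry": 0,"rz": 0,"jaw": 0.5},
    {"tx": 0,"ty": 0,"tz": 0,"rx": 0,"ry": 0,"rz": 0,"jaw": 0.5}
  ]
}}

```text
time: 16.97
ee_pos: [508.1, 152.5, 39.8]
eef_rot: [-179.9, 0.0, 104.7]
ft_force: [-0.1, -0.0, -0.3]
grip_width: 42.7
finger_force: 0.0
```

{"name": "play_rows", "arguments": {
  "rows": [
    {"tx": 0,"ty": 0,"tz": -15,"rx": 0,"ry": 0,"rz": 0,"jaw": 0.5},
    {"tx": 0,"ty": 0,"tz": -45,"rx": 0,"ry": 0,"rz": 0,"jaw": 0.5},
    {"tx": 0,"ty": 0,"tz": -80,"rx": 0,"ry": 0,"rz": 0,"jaw": 0.5},
    {"tx": 0,"ty": 0,"tz": -115,"rx": 0,"ry": 0,"rz": 0,"jaw": 0.5},
    {"tx": 0,"ty": 0,"tz": -140,"rx": 0,"ry": 0,"rz": 0,"jaw": 0.5}
  ]
}}

```text
time: 17.38
ee_pos: [509.3, 152.8, 183.2]
eef_rot: [179.9, -0.0, 104.7]
ft_force: [0.2, 0.5, 0.5]
grip_width: 42.8
finger_force: 0.0
```

{"name": "play_rows", "arguments": {
  "rows": [
    {"tx": -20,"ty": 0,"tz": 0,"rx": 0,"ry": 0,"rz": 0,"jaw": 0.5},
    {"tx": -45,"ty": 0,"tz": 0,"rx": 0,"ry": 0,"rz": 0,"jaw": 0.5},
    {"tx": -70,"ty": 0,"tz": 0,"rx": 0,"ry": 0,"rz": 0,"jaw": 0.5},
    {"tx": -85,"ty": 0,"tz": 0,"rx": 0,"ry": 0,"rz": 0,"jaw": 0.5},
    {"tx": -90,"ty": 0,"tz": 0,"rx": 0,"ry": 0,"rz": 0,"jaw": 0.5}
  ]
}}

```text
time: 17.8
ee_pos: [531.7, 63.5, 180.1]
eef_rot: [-180.0, 0.0, 104.5]
ft_force: [-0.7, -0.5, -1.1]
grip_width: 42.5
finger_force: 0.0
```

```bash
python3 f.py 8; python3 - <<'E'
from h import *
s=sensors.observe(); m=cam('wrist',s); o=[547,17.7];y=.256
p=proj(m,unit(o,y,[(0,0,87),(-2.8,120,24),(-3.4,121,24),(-3.4,140,69)])); print(p.round(1))
im=cv2.imread('pics/last.png'); c=p[1].astype(int); x0,y0=max(c[0]-60,0),max(c[1]-60,0); print(x0,y0)
cv2.imwrite('pics/crop3.png',cv2.resize(im[y0:y0+120,x0:x0+120],None,fx=5,fy=5,interpolation=cv2.INTER_CUBIC))
E
```

```text
t 18.2 unit -2.9 51.2 z 180.2 rot [-180.    -0.   104.7] Fx -0.14 Fy 0.23 ff 0.0 w 42.852573593054814
[[320.5 267.8]
 [317.1 107.8]
 [316.4 106.6]
 [316.4  81.1]]
257 47
```

View pics/crop3.png

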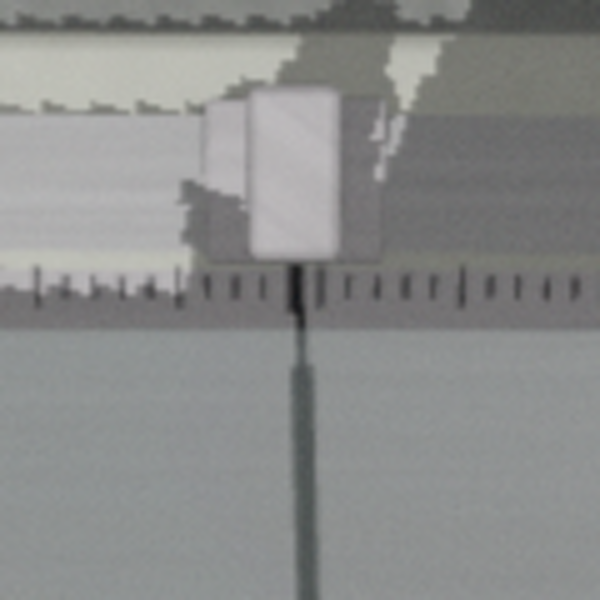

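The nib (crop 296,290) and the pointer's line carried on (300,315) differ by under 1 mm. The robot is clear of everything, so I'm handing in.

```bash
python3 -c "
from plant import workorder
print(workorder.close_job())"
```

```text
the job is handed in; nothing more can be done
None
```

The job is handed in, though no verdict came back: I held the lever at touch-down with about 6 N and let it back to rest, then set the marker nib within about 1 mm of the pointer's line.

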